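Weed out the tired spring clips

ROBOT

A 6-joint arm with a two-finger parallel gripper is mounted at the origin on the work surface. World frame = base frame: x ahead of the robot, y to its left, z up, the work surface at z = 0. Lengths are in mm, angles in degrees, forces in N, time in s.
With the tool pointing down it reaches from about 350 to 950 mm from the base axis. Payload 17.4 kg.
Tool frame: the origin (TCP) lies at the very end of the fingers, on their centre line; the grasp point (between the pads) lies 19 mm behind it (ctrl.grip_depth is the distance from the TCP to the grasp point, in mm); z points along the fingers, y is the direction in which the jaws open and shut (so a half turn about z gives the same grasp; the last joint's range is limited). The gripper opens to 93 mm and grips with 3 to 60 N. Pads are 15 mm wide; open, the fingers measure 128 mm over their backs; the gripper's body (75 mm by 188 mm) begins 65 mm behind the grasp point.
Start: joints at [-69.488, 6.646, 82.598, -0, 90.757, -2.166], TCP at [260.235, -622.824, 218.646] pointing down, gripper open.
Joint ranges: [-162.19, 162.19], [-47.58, 125.68], [4.15, 143.07], [-65.23, 245.23], [0.69, 171.88], [-170.13, 170.13]. Speed limits (degrees/s): [108.29, 108.29, 127.2, 180, 180, 180].

INTERFACE

Orientations are given as [roll, pitch, yaw] about the fixed x, y, z axes, in that order (R = Rz(yaw) Ry(pitch) Rx(roll)).
In Python, from bench import ctrl gives the robot as it stands.
- The arm moves only by the tool step_arm, never from a script. Its argument "targets" is a list of rows, each an object with "dp": the shift along the tool's x, y, z in mm, a list of three; "rotation": the turn, a rotation vector about the tool's x, y, z in rad, a list of three. A call has 1 to 5 rows; each row is the pose to reach, as a shift and turn from the pose commanded when the call began, along the tool's axes at that moment; what a row does not reach only later rows make up. A row lasts 1/10 s, in which the tool goes at most 50 mm and 8.59 degrees, less where a joint would pass 70% of its speed; a pose out of reach is approached as far as the arm can. A call with a gripper value outside its range is refused whole. "gripper" is the closure, from -1 (fully open) to 1 (shut), set as the call begins (left out, the last holds). The fingers move at their own pace and stop on an object; "squeeze" is the grip in N (left out, the last holds). Time passes only in rows, so rows that repeat a pose let the fingers close. It gives the time, the measured TCP pose, the force and the opening at its end, in the units of the state.
- ctrl.sense(): the state, without advancing time (a new reading comes with each control period).
- ctrl.grab_frame(name): name is "scene" or "side" or "wrist"; returns (picture, depth): 384x512x3 uint8, blue, green, red; 384x512 float32, mm along the optical axis (not along the pixel's ray), 0 where there is no reading.
- ctrl.calibration(name): a dict with "camera_matrix" (3x3 intrinsics, pixels), "position" and "attitude" of the camera in the world. Camera axes: x right, y down, z forward; pixel columns grow to the right and rows downward; lengths in mm; the calibration is good to about 2 mm. A picture is of the moment at which its call begins: read the wrist's pose just before it. calibration takes no time and is no camera call; for the wrist camera it gives the pose at the moment of the call.
- ctrl.close_job(): hands the job in, once; it reports no verdict.
The state is a dict: "t": time; "q": joint angles; "dq": joint speeds; "joint_efforts": joint torques, N m; "eef_pos": TCP position; "tcp_rot": TCP orientation; "force": force on the tool from outside, world axes, zero at the start; "moment": the same for the moment, N m; "opening": finger opening in mm.
Only numpy, scipy, OpenCV 4.12 (cv2) and the standard library are available. Lean on these libraries where they do the work, as an engineer would, in place of code of your own. Each camera call takes 0.05 s, during which the arm holds its last target.

TASK

Test each of the three black spring clips on the bench, one after another, by pressing its raised handle down until its jaws open and letting it close again. Push every clip whose spring is weak into the blue reject pen, lying on its flat base, and leave any firm clip lying where it is. Then slide the pen's gate fully shut and leave the other things on the bench alone.

Things in the scene. Friction and masses are not known exactly. Their poses are not given: they have to be found in the camera images.
- left_place (a point): Left test spot: a flat grey rubber patch 50 x 92 mm (no real thickness) fixed to the bench; this point is its centre at bench height, and one clip starts centred on it. Axes as the pen's: x away from the robot, y to the left along the clip, z up. The clip's long side lies along y to within 0.1 rad, raised handle to -y (right), jaws to +y. Each clip may be weak or firm; they look alike.
- middle_place (a point): Middle test spot, the same, with one clip on it. Each clip: black plastic, flat base plate 74 mm (y) x 34 mm (x) x 12 mm high on the bench, 50 to 85 g, with a spring-loaded upper arm pivoted across its middle, 40 mm high in all. It slides when its base is pushed, best from the long side.
- right_place (a point): Right test spot, the same, with one clip on it. A clip's thumb pad (30 mm in x, 18 mm in y) is centred 28 mm to -y of the clip's middle, its top 37 mm above the bench. Pressed straight down 11 mm it opens the jaws fully; 5 mm counts as open. A weak spring takes about 2 N to start and 4 to 5 N at full travel, a firm one 8 N and 16 N. It closes by itself.
- pen_floor (a point): Centre of the blue reject pen's floor, at bench height. Fixed; three walls 40 mm high, 5 mm thick, round a floor 100 mm deep (x) and 240 mm wide (y), level with the bench, so clips slide in through the open side facing the robot (-x). Axes: x from the mouth to the back wall, y to the left along the mouth, z up.
- pen_mouth (a point): Middle of the pen's mouth at bench height, on the line that the gate runs along, 56 mm on the robot's side of the pen's floor centre. Same axes.
- gate_tab (a point): Centre of the black tab at the right-hand (-y) end of the gate: block 30 mm (x) by 14 mm (y), from 10 to 56 mm above the bench; this point is 33 mm up. Pushing the tab to the pen's +y slides the gate shut (about 2 N). Shut, it is 125 mm to the right of the mouth's middle and 12 mm nearer the robot than the mouth line.
- gate (a joint): How far the gate is open, in m: 0 shut, 0.27 fully open. It is an aluminium plate 244 mm long, 5 mm thick, top edge 41 mm high, parked to the right of the pen's mouth over a track 6 mm high and 22 mm wide that ends 290 mm to the right of the pen's right wall.
- pot_mid (a point): Steel screw pot, 64 mm across and 36 mm high, left of the pen: centre, 18 mm above the bench. Leave alone.
- pry_bar: Pry bar 130 x 16 x 10 mm, lying to the right of the clips: centre of its underside. Leave alone.
- mouse: White computer mouse 105 x 58 x 28 mm, right of the pry bar: centre of its underside. Leave alone.
- tape: Tape core, 104 mm across and 46 mm high, behind the pen: centre of its underside. Leave alone.
- driver: Screwdriver 170 mm long, lying to the left of the clips. Leave alone.

How it is judged:
By the outcome, as a careful person would: the job done as asked, in the order asked, and still so for the second after the job is handed in, with the robot touching nothing.
It also fails if it takes over 69 s, if anything falls off the work surface, if the arm or the gripper's body presses on something with over 40 N, if the wrist force passes 120 N, or if a joint passes its speed limit or range.

## Working session

There is one attempt and no reset: what is moved stays moved. The work goes in short steps, Python scripts to look and compute and a tool call to move; the robot and the scene stay as the last step left them, time stands still between calls to the robot, and variables do not carry over. Pictures are saved under pics/ and viewed, and the job is handed in when it is done.

Besides the shell and the picture viewer there is one more tool, called after ">>>" as name(argument=value, ...), one argument or row to a line, values as JSON. step_arm: Moves the arm, as the interface text tells. Its arguments: {"type":"object","properties":{"targets":{"type":"array"},"gripper":{"type":"number"},"squeeze":{"type":"number"}},"required":["targets"]}

```bash
ls; mkdir -p pics
cat > h.py <<'E'
import numpy as np, cv2
from bench import ctrl
from scipy.spatial.transform import Rotation as R
E
python3 - <<'E'
from h import *
s=ctrl.sense(); print(s)
for n in ("scene","side","wrist"):
    c=ctrl.calibration(n); print(n,c)
    im,d=ctrl.grab_frame(n); cv2.imwrite(f"pics/{n}0.png",im); np.save(f"pics/{n}0.npy",d)
E
```

```text
pics
{'t': 0.0, 'q': array([-6.94905760e+01,  6.67521286e+00,  8.26351437e+01,  8.48175705e-05,
        9.07568799e+01, -2.16711912e+00]), 'dq': array([ 0.00272279,  0.00381571,  0.00236064, -0.0278702 , -0.00882798,
        0.04688715]), 'joint_efforts': array([ 1.54885497e-04, -7.21265531e+01, -6.22601223e+01,  7.80242938e-02,
        2.38837302e-02, -8.91834020e-05]), 'eef_pos': array([ 260.13842212, -622.63983857,  217.89890306]), 'tcp_rot': array([-1.79932815e+02, -2.62725225e-03,  2.26765426e+01]), 'force': array([0.34889912, 0.69812389, 0.38411137]), 'moment': array([ 0.06492407, -0.02629489, -0.04362926]), 'opening': 93.10490280355101}
scene {'camera_matrix': array([[482.16324806,   0.        , 254.76391853],
       [  0.        , 482.16324806, 194.24630984],
       [  0.        ,   0.        ,   1.        ]]), 'position': array([1371.99591985,   88.43576522,  864.48809038]), 'attitude': array([-1.35833476e+02, -1.07195293e-01,  8.96213300e+01])}
side {'camera_matrix': array([[378.55249558,   0.        , 253.66905724],
       [  0.        , 378.55249558, 191.27204121],
       [  0.        ,   0.        ,   1.        ]]), 'position': array([300.24786807, 723.42250809, 583.38334507]), 'attitude': array([-126.00043958,   -0.18487889, -154.85889131])}
wrist {'camera_matrix': array([[290.48895574,   0.        , 253.75489265],
       [  0.        , 290.48895574, 188.11471271],
       [  0.        ,   0.        ,   1.        ]]), 'position': array([ 335.61158147, -591.367475  ,  384.78908663]), 'attitude': array([ 1.62857492e+02,  1.71044861e-02, -6.73108295e+01])}
```

View pics/scene0.png

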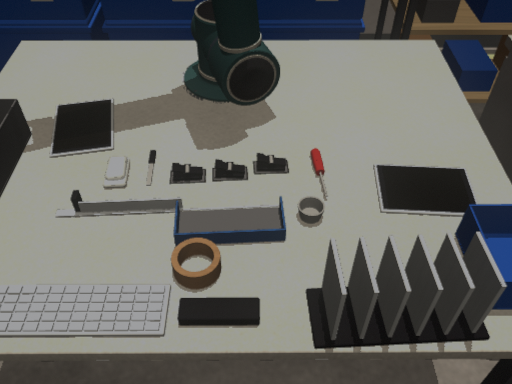

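View pics/side0.png

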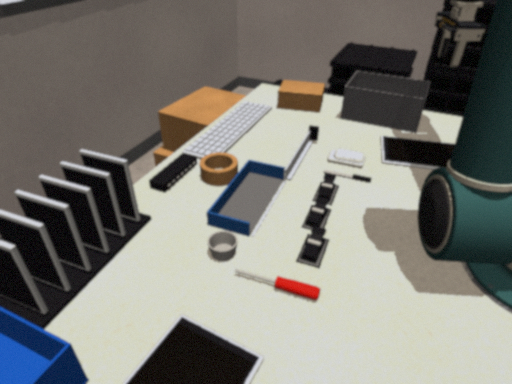

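View pics/wrist0.png

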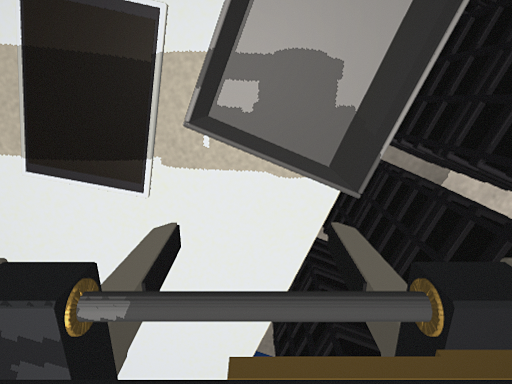

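The scene view shows the three clips at about (188,174), (230,171) and (271,164). The pen is at (230,222), the gate runs left from it with its tab at (76,200), the pot is at (311,210) and the driver at (318,170). Next I'll zoom in and measure.

```bash
cat >> h.py <<'E'
def cam(n):
    c=ctrl.calibration(n); K=np.array(c["camera_matrix"]); p=np.array(c["position"]); A=R.from_euler("xyz",c["attitude"],degrees=True).as_matrix()
    return K,p,A
def plane(c,uv,z):
    K,p,A=c; uv=np.atleast_2d(uv).astype(float)
    r=(A@np.linalg.inv(K)@np.c_[uv,np.ones(len(uv))].T).T
    return p+r*((z-p[2])/r[:,2])[:,None]
def proj(c,P):
    K,p,A=c; q=(A.T@(np.atleast_2d(P)-p).T); q=K@q; return (q[:2]/q[2]).T
def cloud(c,d):
    K,p,A=c; v,u=np.mgrid[:d.shape[0],:d.shape[1]]
    q=np.linalg.inv(K)@np.c_[u.ravel(),v.ravel(),np.ones(u.size)].T*d.ravel()
    return ((A@q).T+p).reshape(*d.shape,3)
E
python3 - <<'E'
from h import *
im=cv2.imread("pics/scene0.png")
cr=im[140:260,40:340]; cv2.imwrite("pics/crop0.png",cv2.resize(cr,None,fx=2.6,fy=2.6,interpolation=cv2.INTER_CUBIC))
d=np.load("pics/scene0.npy"); P=cloud(cam("scene"),d)
for uv in [(188,174),(230,171),(271,164),(76,200),(230,222),(311,210),(230,190)]:
    print(uv,P[uv[1],uv[0]].round(1))
E
```

```text
(188, 174) [484.1 -73.1  24.7]
(230, 171) [477.8  33.1  28.7]
(271, 164) [449.7 138.   26.7]
(76, 200) [ 598.  -320.4   50.5]
(230, 222) [625.8  36.5   2.5]
(311, 210) [592.9 230.3   7.3]
(230, 190) [516.   33.2  -1.1]
```

View pics/crop0.png

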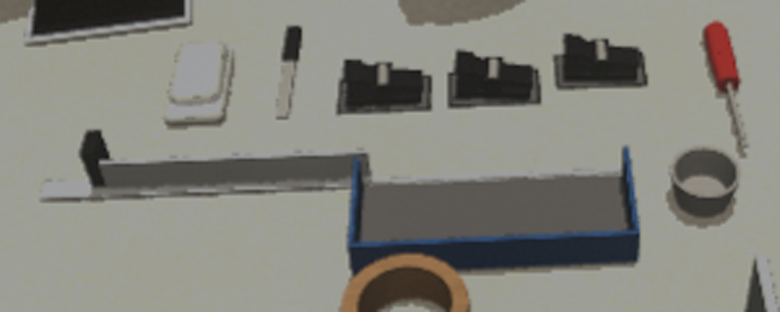

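```bash
cat >> h.py <<'E'
def T():
    s=ctrl.sense(); return np.array(s["eef_pos"]),R.from_euler("xyz",s["tcp_rot"],degrees=True),s
def goto(x,y,z,yaw):
    p,r,s=T(); g=R.from_euler("xyz",[180,0,yaw],degrees=True)
    dp=r.inv().apply(np.array([x,y,z])-p); rv=(r.inv()*g).as_rotvec()
    print("t",round(s["t"],2),"pos",p.round(1),"rpy",np.round(s["tcp_rot"],2),"F",np.round(s["force"],1),"open",round(s["opening"],1))
    print("  dp",dp.round(1),"rv",rv.round(4),"dist",np.linalg.norm(dp).round(1))
E
python3 - <<'E'
from h import *
goto(450,-10,300,90)
K,p,A=cam("wrist"); t,r,_=T(); print(A[:,2], r.inv().apply(p-t))
E
```

```text
t 0.15 pos [ 260.2 -622.7  218.1] rpy [-179.95   -0.     22.68] F [-0.1  0.4  0.4] open 93.1
  dp [ 411.4 -492.2  -81.5] rv [-8.000e-04 -6.000e-04 -1.175e+00] dist 646.6
[-0.27199624 -0.11357068 -0.95557299] [ 8.16676799e+01  5.63634293e-02 -1.66794435e+02]
```

>>> step_arm(
  targets=[
    {"dp":[32,-38,-6],"rotation":[0,0,-0.1]},
    {"dp":[64,-76,-12],"rotation":[0,0,-0.2]},
    {"dp":[96,-114,-18],"rotation":[0,0,-0.3]},
    {"dp":[128,-152,-25],"rotation":[0,0,-0.4]},
    {"dp":[160,-190,-31],"rotation":[0,0,-0.5]},
  ],
)

```text
t: 0.65
eef_pos: [334.6, -384.2, 249.7]
tcp_rot: [-180.0, -0.0, 51.5]
force: [2.1, -0.2, 0.5]
opening: 92.8
```

Run:
```python
from h import *
goto(470,-20,300,90)
```

```text
t 0.65 pos [ 334.6 -384.2  249.7] rpy [-180.     -0.     51.53] F [ 2.1 -0.2  0.5] open 92.8
  dp [ 369.4 -120.5  -50.3] rv [ 0.000e+00 -1.000e-04 -6.713e-01] dist 391.9
```

>>> step_arm(
  targets=[
    {"dp":[45,-15,-6],"rotation":[0,0,-0.08]},
    {"dp":[90,-30,-12],"rotation":[0,0,-0.17]},
    {"dp":[135,-44,-18],"rotation":[0,0,-0.25]},
    {"dp":[180,-59,-25],"rotation":[0,0,-0.33]},
    {"dp":[225,-74,-31],"rotation":[0,0,-0.41]},
  ],
)

```text
t: 1.15
eef_pos: [417.5, -162.4, 281.0]
tcp_rot: [180.0, 0.0, 75.0]
force: [0.9, -0.5, 0.7]
opening: 92.7
```

Run:
```python
from h import *
goto(470,-20,300,90)
```

```text
t 1.15 pos [ 417.5 -162.4  281. ] rpy [179.97   0.    74.99] F [ 0.9 -0.5  0.7] open 92.7
  dp [151.1  13.9 -19. ] rv [ 6.00e-04  2.00e-04 -2.62e-01] dist 152.9
```

>>> step_arm(
  targets=[
    {"dp":[45,4,-6],"rotation":[0,0,-0.09]},
    {"dp":[90,8,-12],"rotation":[0,0,-0.18]},
    {"dp":[135,12,-17],"rotation":[0,0,-0.262]},
    {"dp":[151,14,-19],"rotation":[0,0,-0.262]},
    {"dp":[151,14,-19],"rotation":[0,0,-0.262]},
  ],
)

```text
t: 1.65
eef_pos: [470.8, -20.3, 299.6]
tcp_rot: [-180.0, -0.0, 90.0]
force: [0.2, -0.4, -0.9]
opening: 93.2
```

Run:
```python
from h import *
goto(470,-20,300,90)
im,d=ctrl.grab_frame("wrist"); cv2.imwrite("pics/wrist1.png",im); np.save("pics/wrist1.npy",d)
import pickle; c=cam("wrist"); pickle.dump(c,open("pics/wrist1.pkl","wb"))
P=cloud(c,d)
print(cam("wrist")[1])
```

```text
t 1.65 pos [470.8 -20.3 299.6] rpy [-1.7999e+02 -2.0000e-02  9.0010e+01] F [ 0.2 -0.4 -0.9] open 93.2
  dp [ 0.3 -0.8 -0.4] rv [-0.0002 -0.0003  0.0001] dist 1.0
[469.93756482  60.60057255 466.18084337]
```

View pics/wrist1.png

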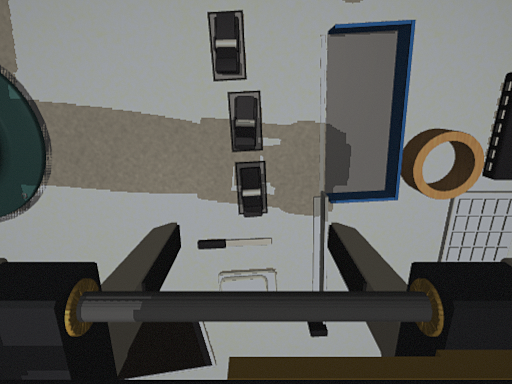

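The wrist view shows the left, middle and right clips at about (227,45), (245,121) and (252,188). The pen is at (365,110) and the tab at (318,329). I'll zoom in on these and measure them.

Run:
```python
from h import *
import pickle
c=pickle.load(open("pics/wrist1.pkl","rb")); d=np.load("pics/wrist1.npy"); im=cv2.imread("pics/wrist1.png")
P=cloud(c,d); Z=P[...,2]
cr=im[0:225,195:425]; cv2.imwrite("pics/crop1.png",cv2.resize(cr,None,fx=2.6,fy=2.6,interpolation=cv2.INTER_CUBIC))
print("bench z",np.median(Z[100:150,280:300]))
for nm,(u0,u1,v0,v1) in dict(left=(205,250,5,85),mid=(225,270,88,155),right=(230,275,158,220)).items():
    Q=P[v0:v1,u0:u1].reshape(-1,3); z=Q[:,2]; g=im[v0:v1,u0:u1].max(2).ravel()
    m=(z>5)&(z<60)
    B=Q[m]; (cx,cy),(w,h),a=cv2.minAreaRect(B[:,:2].astype(np.float32))
    print(nm,m.sum(),"rect",round(cx,1),round(cy,1),round(w,1),round(h,1),round(a,1),"zmax",np.percentile(B[:,2],[50,90,98]).round(1))
    # profile along y
    for y in np.arange(B[:,1].min(),B[:,1].max(),6):
        k=(B[:,1]>=y)&(B[:,1]<y+6); print("   y",round(y+3,1),"n",k.sum(),"z",np.percentile(B[k,2],[20,50,90]).round(1),"x",B[k,0].min().round(1),B[k,0].max().round(1))
```

```text
bench z 0.7754196690325728
left 1473 rect 431.0 133.2 34.1 76.0 0.3 zmax [25.3 37.6 39.2]
   y 98.1 n 140 z [12.5 38.1 39.5] x 414.7 448.2
   y 104.1 n 119 z [36.8 37.6 38.8] x 416.8 447.1
   y 110.1 n 100 z [35.6 36.3 37.5] x 416.9 447.2
   y 116.1 n 105 z [31.  32.2 34. ] x 414.0 447.3
   y 122.1 n 111 z [14.1 29.7 31.1] x 414.3 448.0
   y 128.1 n 123 z [27.  28.1 29.1] x 414.2 448.0
   y 134.1 n 130 z [27.4 28.4 29.6] x 414.1 448.0
   y 140.1 n 96 z [23.1 24.3 27.6] x 414.3 448.0
   y 146.1 n 116 z [13.3 23.4 24.7] x 413.9 447.8
   y 152.1 n 127 z [13.2 22.6 24. ] x 414.1 447.9
   y 158.1 n 119 z [13.9 21.9 23.3] x 414.5 447.8
   y 164.1 n 122 z [14.3 21.2 22.5] x 414.5 447.8
   y 170.1 n 65 z [20.  20.9 22. ] x 415.1 446.8
mid 1196 rect 456.4 26.2 75.5 33.7 88.9 zmax [26.2 37.8 39.2]
   y -8.4 n 89 z [37.5 38.5 39.6] x 440.5 471.7
   y -2.4 n 103 z [36.7 37.8 38.9] x 439.0 471.7
   y 3.6 n 97 z [33.5 36.  37.5] x 439.1 471.7
   y 9.6 n 87 z [13.7 32.3 33.9] x 439.2 471.7
   y 15.6 n 97 z [28.2 29.7 31.5] x 439.4 471.7
   y 21.6 n 93 z [27.4 28.6 30.1] x 440.6 473.2
   y 27.6 n 94
[... 326 characters left out ...]
ht 1025 rect 465.1 -82.2 34.0 75.7 4.0 zmax [26.3 37.7 39.2]
   y -117.3 n 63 z [37.8 38.8 39.7] x 452.6 483.5
   y -111.3 n 74 z [36.8 37.8 39. ] x 450.0 483.5
   y -105.3 n 94 z [34.3 36.2 37.7] x 450.1 483.5
   y -99.3 n 88 z [30.9 32.6 34.8] x 450.2 483.4
   y -93.3 n 69 z [28.8 30.1 31.5] x 449.4 480.0
   y -87.3 n 72 z [27.7 28.4 29.4] x 449.4 481.2
   y -81.3 n 93 z [26.5 28.5 30. ] x 447.9 481.2
   y -75.3 n 95 z [22.8 24.2 27.6] x 447.8 481.4
   y -69.3 n 72 z [13.  23.4 24.9] x 447.3 479.9
   y -63.3 n 78 z [13.5 22.7 24.2] x 447.4 479.9
   y -57.3 n 82 z [15.3 22.1 23.4] x 447.5 479.8
   y -51.3 n 81 z [14.3 21.6 22.9] x 446.0 479.8
   y -45.3 n 64 z [ 9.8 20.7 22.4] x 447.4 478.3
```

View pics/crop1.png

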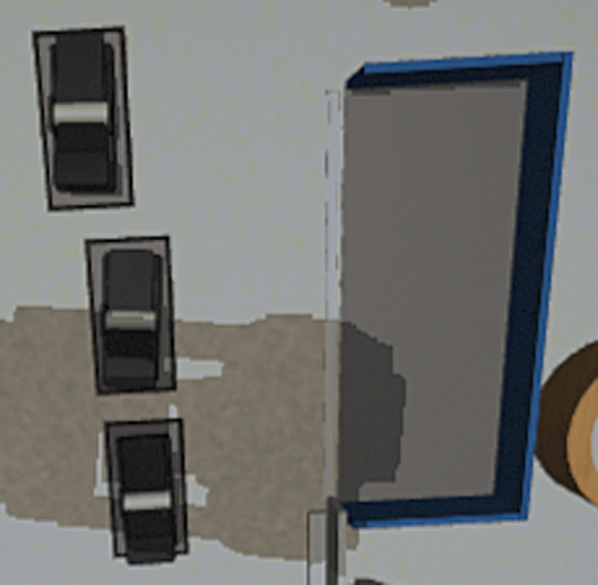

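Run:
```python
from h import *
import pickle
c=pickle.load(open("pics/wrist1.pkl","rb")); d=np.load("pics/wrist1.npy"); im=cv2.imread("pics/wrist1.png")
P=cloud(c,d)
cs=cam("scene"); ds=np.load("pics/scene0.npy"); ims=cv2.imread("pics/scene0.png"); Ps=cloud(cs,ds)
for nm,PP,I in (("wrist",P,im),("scene",Ps,ims)):
    print(nm)
    hsv=cv2.cvtColor(I,cv2.COLOR_BGR2HSV)
    b=cv2.inRange(hsv,(100,100,40),(130,255,255))>0
    X=PP[...,0];Y=PP[...,1];Z=PP[...,2]
    m=b&(X>500)&(X<760)&(Y>-150)&(Y<250)
    top=m&(Z>36)&(Z<46)
    (cx,cy),(w,h),a=cv2.minAreaRect(PP[top][:,:2].astype(np.float32)); print("pen top",cx,cy,w,h,a,top.sum(),np.median(Z[top]))
    print(cv2.boxPoints(((cx,cy),(w,h),a)).round(1).tolist())
    for n,(x0,x1,y0,y1) in dict(left=(405,455,90,180),mid=(430,485,-20,75),right=(435,495,-130,-35)).items():
        k=(X>x0)&(X<x1)&(Y>y0)&(Y<y1)&(Z>34.5)&(Z<45); q=PP[k]
        k2=(X>x0)&(X<x1)&(Y>y0)&(Y<y1)&(Z>6)&(Z<45); q2=PP[k2]
        r=cv2.minAreaRect(q[:,:2].astype(np.float32)); r2=cv2.minAreaRect(q2[:,:2].astype(np.float32))
        print(n,"handle top",np.round(r[0],1),np.round(r[1],1),"all",np.round(r2[0],1),np.round(r2[1],1),np.round(r2[2],1))
    k=(X>570)&(X<625)&(Y<-200)&(Y>-420)&(Z>44)&(Z<65); q=PP[k]; print("tab",k.sum(), q.min(0) if k.any() else 0,q.max(0) if k.any() else 0)
    for y0 in range(-320,-80,60):
        k=(X>540)&(X<640)&(Y>y0)&(Y<y0+60)&(Z>30)&(Z<43); q=PP[k]; print("gate plate y",y0,k.sum(),np.median(q,0).round(1) if k.any() else 0)
    for y0 in range(-100,170,60):
        k=(X>560)&(X<760)&(Y>y0)&(Y<y0+60)&(Z>36)&(Z<46)&b; q=PP[k]; print("back wall y",y0,k.sum(),np.median(q,0).round(1) if k.any() else 0)
```

```text
wrist
pen top 634.5247802734375 31.773361206054688 104.60260772705078 249.00917053222656 2.8998003005981445 1139 40.56794683028164
[[576.0, 153.5], [588.5999755859375, -95.19999694824219], [693.0999755859375, -89.9000015258789], [680.5, 158.8000030517578]]
left handle top [431.2 105.4] [29.  20.5] all [431.  133.2] [34.1 76. ] 0.3
mid handle top [455.4  -1.9] [18.9 29.7] all [456.4  26.2] [75.5 33.7] 88.9
right handle top [ 466.9 -110.5] [28.7 19.6] all [465.1 -82.2] [34.  75.7] 4.0
tab 172 [ 570.32801499 -338.06001537   44.0250143 ] [ 596.48732077 -323.16618125   58.74083122]
gate plate y -320 1 [ 588.4 -260.2   35.8]
gate plate y -260 125 [ 587.7 -225.6   41.1]
gate plate y -200 142 [ 584.9 -171.7   41.5]
gate plate y -140 338 [589.6 -93.4  40.6]
back wall y -100 294 [665.1 -88.7  40.5]
back wall y -40 140 [685.9  -9.6  40.7]
back wall y 20 152 [682.5  51.3  40.6]
back wall y 80 179 [679.6 109.7  40.6]
back wall y 140 374 [635.1 153.   40.6]
scene
pen top 638.4597778320312 36.36414337158203 106.17536926269531 247.58645629882812 3.0096278190612793 314 39.99163084025486
[[578.9000244140625, 157.1999969482422], [591.9000244140625, -90.0], [698.0, -84.5], [685.0, 162.8000030517578]]
left handle top [434.3 112.2] [20.6 32.3] all [434.  138.9] [39.3 74.8] 1.2
mid handle top [459.4   3.6] [32.5 17.8] all [459.7  25.2] [87.9 42.4] 84.0
right handle top [ 471.  -103.5] [33.5 20. ] all [467.3 -78.1] [40.1 72.8] 4.2
tab 96 [ 570.00546945 -335.71958656   44.12469705] [ 602.57005733 -211.19618093   59.16624766]
gate plate y -320 123 [ 595.9 -290.2   36.7]
gate plate y -260 115 [ 593.  -228.9   37.8]
gate plate y -200 111 [ 589.7 -169.7   37.3]
gate plate y -140 151 [ 587.9 -100.9   38.9]
back wall y -100 94 [678.5 -83.8  39.8]
back wall y -40 46 [688.9  -8.   39.6]
back wall y 20 47 [685.6  48.5  39.9]
back wall y 80 48 [682.3 107.3  40.1]
back wall y 140 79 [646.7 157.3  40.3]
```

Run:
```python
from h import *
c=cam("wrist"); t,r,_=T()
for x in (-7.5,7.5):
  for y in (-64,-46.5,46.5,64): print(x,y,proj(c,t+r.apply([x,y,0])).round(1))
im=cv2.imread("pics/wrist1.png"); cr=im[200:330,110:410]; cv2.imwrite("pics/crop2.png",cv2.resize(cr,None,fx=2.6,fy=2.6))
```

```text
-7.5 -64 [[154.7 244.9]]
-7.5 -46.5 [[182.1 244.9]]
-7.5 46.5 [[327.5 244.9]]
-7.5 64 [[354.8 244.9]]
7.5 -64 [[152.3 223.3]]
7.5 -46.5 [[180.3 223.3]]
7.5 46.5 [[329.3 223.3]]
7.5 64 [[357.3 223.3]]
```

View pics/crop2.png

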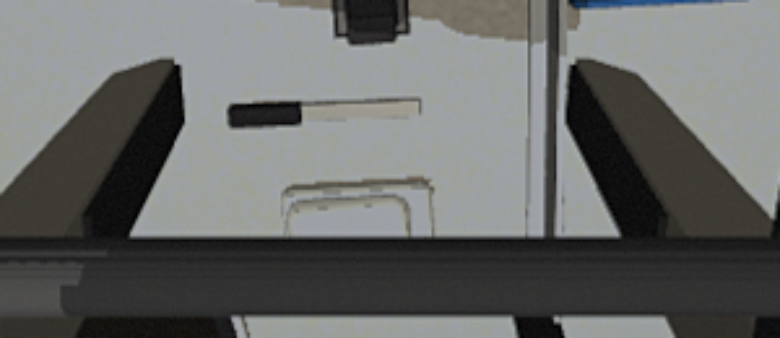

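>>> step_arm(
  targets=[
    {"dp":[21,-7,40]},
    {"dp":[42,-13,80]},
    {"dp":[63,-20,120]},
    {"dp":[84,-26,160]},
    {"dp":[105,-33,200]},
  ],
  gripper=1,
  squeeze=10,
)

```text
validation failed for argument at $.ta...
```

Run:
```python
from h import *
goto(431.5,105,55,90)
```

```text
t 1.7 pos [470.5 -21.5 299.4] rpy [-179.98    0.     89.93] F [-0.4  0.   0.2] open 92.9
  dp [126.5 -39.  244.4] rv [-0.0004  0.0001 -0.0011] dist 278.0
```

>>> step_arm(
  targets=[
    {"dp":[21,-7,40],"rotation":[0,0,0]},
    {"dp":[42,-13,80],"rotation":[0,0,0]},
    {"dp":[63,-20,120],"rotation":[0,0,0]},
    {"dp":[84,-26,160],"rotation":[0,0,0]},
    {"dp":[105,-33,200],"rotation":[0,0,0]},
  ],
  gripper=1,
  squeeze=10,
)

```text
t: 2.2
eef_pos: [437.1, 82.4, 98.0]
tcp_rot: [180.0, 0.0, 89.7]
force: [-0.2, 0.8, 0.2]
opening: 57.8
```

Run:
```python
from h import *
goto(431.5,105,50,90)
```

```text
t 2.2 pos [437.1  82.4  98. ] rpy [1.7998e+02 1.0000e-02 8.9720e+01] F [-0.2  0.8  0.2] open 57.8
  dp [22.6 -5.7 48. ] rv [ 0.0004  0.0002 -0.005 ] dist 53.4
```

>>> step_arm(
  targets=[
    {"dp":[12,-3,20],"rotation":[0,0,0]},
    {"dp":[22,-6,40],"rotation":[0,0,-0.003]},
    {"dp":[22,-6,48],"rotation":[0,0,-0.003]},
    {"dp":[22,-6,48],"rotation":[0,0,-0.003]},
    {"dp":[22,-6,48],"rotation":[0,0,-0.003]},
  ],
)

```text
t: 2.7
eef_pos: [432.3, 104.1, 52.5]
tcp_rot: [179.9, -0.0, 89.9]
force: [0.1, -0.7, 0.2]
opening: 17.2
```

Run:
```python
from h import *
goto(431.5,105,42,90)
im,d=ctrl.grab_frame("wrist"); cv2.imwrite("pics/wrist2.png",im)
goto(431.5,105,42,90)
im,d=ctrl.grab_frame("side"); cv2.imwrite("pics/side2.png",cv2.resize(im[170:300,200:400],None,fx=3,fy=3))
goto(431.5,105,42,90)
```

```text
t 2.7 pos [432.3 104.1  52.5] rpy [179.95  -0.    89.93] F [ 0.1 -0.7  0.2] open 17.2
  dp [ 0.9 -0.8 10.5] rv [ 0.0009 -0.0001 -0.0012] dist 10.6
t 2.75 pos [432.5 104.3  52.8] rpy [ 1.7992e+02 -1.0000e-02  8.9940e+01] F [-0.3  0.5 -0.1] open 13.3
  dp [ 0.7 -1.  10.8] rv [ 0.0014 -0.0001 -0.0011] dist 10.8
t 2.8 pos [432.5 104.4  52.8] rpy [ 1.7991e+02 -1.0000e-02  8.9940e+01] F [ 0.5 -0.6  0.6] open 9.4
  dp [ 0.6 -1.  10.8] rv [ 0.0015 -0.0001 -0.001 ] dist 10.8
```

View pics/wrist2.png

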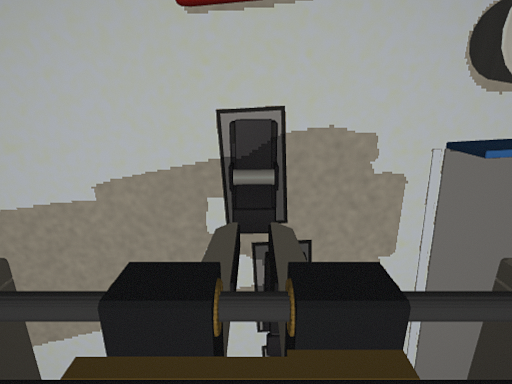

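View pics/side2.png

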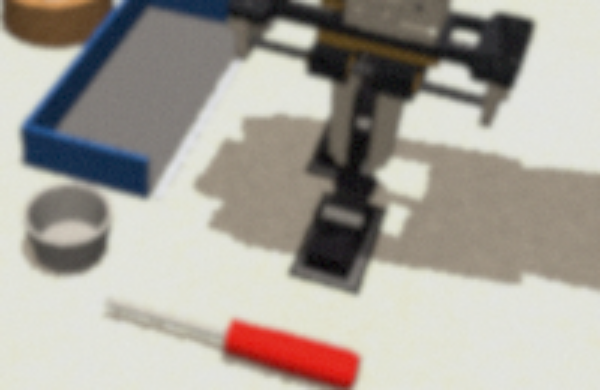

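Both views show the closed fingers directly over the left clip's pad, so I'll press it in stages.

>>> step_arm(
  targets=[
    {"dp":[0.5,-1,9],"rotation":[0,0,0]},
    {"dp":[0.5,-1,13],"rotation":[0,0,0]},
    {"dp":[0.5,-1,17],"rotation":[0,0,0]},
    {"dp":[0.5,-1,20],"rotation":[0,0,0]},
    {"dp":[0.5,-1,20],"rotation":[0,0,0]},
  ],
)

```text
t: 3.3
eef_pos: [430.8, 105.4, 31.4]
tcp_rot: [-180.0, 0.0, 90.0]
force: [-0.2, -1.9, 3.5]
opening: 0.6
```

Run:
```python
from h import *
goto(431.5,105,27,90)
```

```text
t 3.3 pos [430.8 105.4  31.4] rpy [-1.7999e+02  1.0000e-02  9.0000e+01] F [-0.2 -1.9  3.5] open 0.6
  dp [-0.4  0.7  4.4] rv [-0.0001  0.0002  0.0001] dist 4.5
```

>>> step_arm(
  targets=[
    {"dp":[0,0,2],"rotation":[0,0,0]},
    {"dp":[0,0,4],"rotation":[0,0,0]},
    {"dp":[0,0,4],"rotation":[0,0,0]},
    {"dp":[0,0,4],"rotation":[0,0,0]},
  ],
)

```text
t: 3.7
eef_pos: [431.0, 105.4, 27.9]
tcp_rot: [180.0, 0.0, 90.0]
force: [0.6, -2.9, 4.9]
opening: 0.3
```

Run:
```python
from h import *
goto(431.5,105,27,90)
im,d=ctrl.grab_frame("wrist"); cv2.imwrite("pics/wrist3.png",im[80:300,150:400]); P=cloud(cam("wrist"),d)
for v in range(110,225,12): print(v,P[v,253].round(1),end=" ")
goto(431.5,105,27,90)
```

```text
t 3.7 pos [431.  105.4  27.9] rpy [1.7997e+02 1.0000e-02 9.0000e+01] F [ 0.6 -2.9  4.9] open 0.3
  dp [-0.4  0.5  0.9] rv [ 0.0005  0.0001 -0.    ] dist 1.1
110 [429.9 180.3   0.8] 122 [429.9 172.8   1.8] 134 [429.9 168.8  33.8] 146 [429.9 162.1  32.7] 158 [429.9 154.8  30.4] 170 [429.9 147.4  28.9] 182 [429.9 139.5  26.9] 194 [429.9 132.3  28.1] 206 [429.9 123.8  26. ] 218 [429.9 115.9  26.4] t 3.75 pos [431.  105.4  27.9] rpy [179.97   0.    90.  ] F [ 0.9 -3.8  5.9] open 0.6
  dp [-0.4  0.5  0.9] rv [0.0005 0.     0.    ] dist 1.1
```

View pics/wrist3.png

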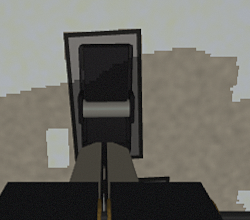

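The jaws opened: the jaw end rose from about 21 mm to 34 mm at only 5 to 6 N, so the left clip is weak. Releasing it and moving to the middle one.

>>> step_arm(
  targets=[
    {"dp":[0,0,-8],"rotation":[0,0,0]},
    {"dp":[0,0,-25],"rotation":[0,0,0]},
    {"dp":[-35,8,-30],"rotation":[0,0,0]},
    {"dp":[-75,18,-30],"rotation":[0,0,0]},
    {"dp":[-107,25,-26],"rotation":[0,0,0]},
  ],
)

```text
t: 4.25
eef_pos: [456.3, -2.8, 54.6]
tcp_rot: [179.9, -0.0, 90.0]
force: [1.1, 0.3, -0.0]
opening: 0.6
```

Run:
```python
from h import *
goto(456,-2,42,90)
im,d=ctrl.grab_frame("wrist"); cv2.imwrite("pics/wrist4.png",im[0:300,100:450]); P=cloud(cam("wrist"),d)
q=P.reshape(-1,3); k=(abs(q[:,0]-431)<30)&(q[:,1]>90)&(q[:,1]<185)&(q[:,2]>6)&(q[:,2]<50); q=q[k]
print(cv2.minAreaRect(q[:,:2].astype(np.float32)),[np.median(q[abs(q[:,1]-y)<4][:,2]).round(1) for y in range(98,170,8)])
goto(456,-2,42,90)
```

```text
t 4.25 pos [456.3  -2.8  54.6] rpy [ 1.7992e+02 -2.0000e-02  9.0030e+01] F [ 1.1  0.3 -0. ] open 0.6
  dp [ 0.8 -0.3 12.6] rv [ 0.0013 -0.0004  0.0006] dist 12.7
((431.9584045410156, 113.83122253417969), (34.0988655090332, 38.30984878540039), 0.4550606608390808) [np.float64(37.0), np.float64(36.1), np.float64(32.5), np.float64(28.3), np.float64(27.1), np.float64(nan), np.float64(nan), np.float64(nan), np.float64(nan)]
t 4.3 pos [456.5  -5.9  53.6] rpy [1.7999e+02 5.0000e-02 8.9960e+01] F [-0.9 -0.7 -0.9] open 0.4
  dp [ 3.9 -0.5 11.6] rv [ 0.0002  0.0009 -0.0007] dist 12.2
  return _methods._mean(a, axis=axis, dtype=dtype,
  ret = ret.dtype.type(ret / rcount)
```

View pics/wrist4.png

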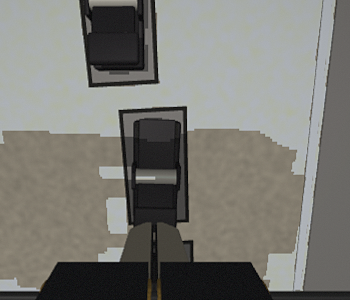

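The left clip has closed again and hasn't moved. The fingers are over the middle pad.

>>> step_arm(
  targets=[
    {"dp":[0,0,4],"rotation":[0,0,0]},
    {"dp":[0,0,8],"rotation":[0,0,0]},
  ],
)

```text
t: 4.5
eef_pos: [455.6, -1.1, 45.4]
tcp_rot: [-180.0, -0.0, 90.0]
force: [0.2, 0.4, 0.8]
opening: 0.1
```

Run:
```python
from h import *
goto(456,-2,27,90)
```

```text
t 4.5 pos [455.6  -1.1  45.4] rpy [-1.7998e+02 -3.0000e-02  8.9970e+01] F [0.2 0.4 0.8] open 0.1
  dp [-0.9  0.4 18.4] rv [-0.0003 -0.0005 -0.0005] dist 18.4
```

>>> step_arm(
  targets=[
    {"dp":[-1,0,7],"rotation":[0,0,0]},
    {"dp":[-1,0,11],"rotation":[0,0,0]},
    {"dp":[-1,0,14],"rotation":[0,0,0]},
    {"dp":[-1,0,14],"rotation":[0,0,0]},
  ],
)

```text
t: 4.9
eef_pos: [455.7, -2.1, 31.4]
tcp_rot: [-180.0, -0.0, 90.0]
force: [-0.1, 0.7, 2.2]
opening: 0.3
```

Run:
```python
from h import *
goto(456,-2,27,90)
```

```text
t 4.9 pos [455.7  -2.1  31.4] rpy [-1.7999e+02 -1.0000e-02  9.0040e+01] F [-0.1  0.7  2.2] open 0.3
  dp [0.1 0.3 4.4] rv [-0.0002 -0.0003  0.0006] dist 4.4
```

>>> step_arm(
  targets=[
    {"dp":[0,0,2],"rotation":[0,0,0]},
    {"dp":[0,0,4],"rotation":[0,0,0]},
    {"dp":[0,0,4],"rotation":[0,0,0]},
    {"dp":[0,0,4],"rotation":[0,0,0]},
  ],
)

```text
t: 5.3
eef_pos: [455.9, -2.6, 27.7]
tcp_rot: [180.0, 0.0, 90.0]
force: [-0.1, -2.8, 4.5]
opening: 0.9
```

Run:
```python
from h import *
goto(456,-2,27,90)
im,d=ctrl.grab_frame("wrist"); P=cloud(cam("wrist"),d); cv2.imwrite("pics/wrist5.png",im)
q=P.reshape(-1,3); k=(abs(q[:,0]-456)<10); q=q[k]
print([np.median(q[abs(q[:,1]-y)<3][:,2]).round(1) for y in range(10,70,8)])
goto(456,-2,27,90)
```

```text
t 5.3 pos [455.9  -2.6  27.7] rpy [179.98   0.    90.  ] F [-0.1 -2.8  4.5] open 0.9
  dp [0.6 0.1 0.7] rv [ 0.0003  0.0001 -0.0001] dist 1.0
[np.float64(27.1), np.float64(140.3), np.float64(136.4), np.float64(128.8), np.float64(28.5), np.float64(30.5), np.float64(32.6), np.float64(33.4)]
t 5.35 pos [455.9  -2.6  27.8] rpy [179.98   0.    90.  ] F [ 0.2 -2.2  5.2] open 0.5
  dp [0.6 0.1 0.8] rv [ 0.0003  0.     -0.    ] dist 1.0
```

The middle clip is also weak: about 5 N at full travel, with the jaws up to about 33 mm. Next the right one.

>>> step_arm(
  targets=[
    {"dp":[0,0,-8],"rotation":[0,0,0]},
    {"dp":[0,0,-24],"rotation":[0,0,0]},
    {"dp":[-35,4,-28],"rotation":[0,0,0]},
    {"dp":[-75,8,-28],"rotation":[0,0,0]},
    {"dp":[-107,11,-24],"rotation":[0,0,0]},
  ],
)

```text
t: 5.85
eef_pos: [467.1, -111.0, 52.6]
tcp_rot: [179.9, 0.0, 90.0]
force: [-0.0, 0.5, 0.6]
opening: 0.3
```

>>> step_arm(
  targets=[
    {"dp":[0,0,4],"rotation":[0,0,0]},
    {"dp":[0,0,7],"rotation":[0,0,0]},
  ],
)

```text
t: 6.05
eef_pos: [466.5, -109.6, 44.3]
tcp_rot: [-180.0, -0.0, 89.9]
force: [-0.7, 1.6, 0.0]
opening: 0.5
```

Run:
```python
from h import *
goto(467,-110,27,90)
im,d=ctrl.grab_frame("wrist"); cv2.imwrite("pics/wrist6.png",im[0:300,100:450])
goto(467,-110,27,90)
```

```text
t 6.05 pos [ 466.5 -109.6   44.3] rpy [-1.7996e+02 -4.0000e-02  8.9910e+01] F [-0.7  1.6  0. ] open 0.5
  dp [-0.4  0.5 17.3] rv [-0.0007 -0.0008 -0.0016] dist 17.3
t 6.1 pos [ 466.3 -109.    43.8] rpy [-1.7994e+02 -5.0000e-02  8.9970e+01] F [-0.8  0.1 -0.4] open 0.5
  dp [-1.   0.7 16.8] rv [-0.0011 -0.0008 -0.0005] dist 16.9
```

View pics/wrist6.png

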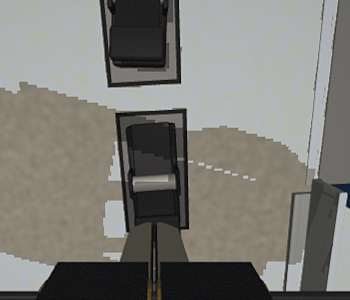

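The middle clip is still on its spot, and the fingers are over the right pad.

>>> step_arm(
  targets=[
    {"dp":[-0.5,0,6],"rotation":[0,0,0]},
    {"dp":[-0.5,0,10],"rotation":[0,0,0]},
    {"dp":[-0.5,0,13],"rotation":[0,0,0]},
    {"dp":[-0.5,0,13],"rotation":[0,0,0]},
  ],
)

```text
t: 6.5
eef_pos: [467.5, -110.0, 32.2]
tcp_rot: [179.9, 0.1, 90.1]
force: [-0.4, -4.4, 9.9]
opening: 0.7
```

Run:
```python
from h import *
goto(467,-110,27,90)
```

```text
t 6.5 pos [ 467.5 -110.    32.2] rpy [1.799e+02 9.000e-02 9.007e+01] F [-0.4 -4.4  9.9] open 0.7
  dp [ 0.  -0.5  5.2] rv [0.0017 0.0016 0.0012] dist 5.3
```

>>> step_arm(
  targets=[
    {"dp":[0,0,2],"rotation":[0,0,0]},
    {"dp":[0,0,4.5],"rotation":[0,0,0]},
    {"dp":[0,0,4.5],"rotation":[0,0,0]},
    {"dp":[0,0,4.5],"rotation":[0,0,0]},
  ],
)

```text
t: 6.9
eef_pos: [467.8, -110.5, 28.8]
tcp_rot: [179.9, 0.2, 90.1]
force: [-4.0, -9.2, 16.7]
opening: 0.3
```

Run:
```python
from h import *
goto(467,-110,27,90)
im,d=ctrl.grab_frame("wrist"); P=cloud(cam("wrist"),d)
q=P.reshape(-1,3); k=(abs(q[:,0]-464)<8)&(q[:,2]<60); q=q[k]
print([(y,np.median(q[abs(q[:,1]-y)<3][:,2]).round(1)) for y in range(-70,-44,6)])
goto(467,-110,27,90)
```

```text
t 6.9 pos [ 467.8 -110.5   28.8] rpy [1.7985e+02 1.6000e-01 9.0060e+01] F [-4.  -9.2 16.7] open 0.3
  dp [ 0.6 -0.9  1.8] rv [0.0026 0.0028 0.0011] dist 2.1
[(-70, np.float64(27.4)), (-64, np.float64(28.5)), (-58, np.float64(29.7)), (-52, np.float64(30.9)), (-46, np.float64(31.9))]
t 6.95 pos [ 467.9 -110.5   28.9] rpy [1.7985e+02 1.6000e-01 9.0070e+01] F [-3.4 -9.  16.9] open 0.6
  dp [ 0.5 -0.9  1.9] rv [0.0026 0.0027 0.0012] dist 2.1
```

>>> step_arm(
  targets=[
    {"dp":[0,0,-8],"rotation":[0,0,0]},
    {"dp":[0,0,-25],"rotation":[0,0,0]},
    {"dp":[0,0,-40],"rotation":[0,0,0]},
  ],
  gripper=-1,
)

```text
t: 7.25
eef_pos: [466.7, -109.3, 67.7]
tcp_rot: [-180.0, -0.0, 90.1]
force: [0.8, 0.2, 0.6]
opening: 20.0
```

Run:
```python
from h import *
import pickle
c=pickle.load(open("pics/wrist1.pkl","rb")); d=np.load("pics/wrist1.npy")
q=cloud(c,d).reshape(-1,3)
for y in (0,60,110):
    print(y,[(x,np.median(q[(abs(q[:,1]-y)<6)&(abs(q[:,0]-x)<2.5)][:,2]).round(1)) for x in range(550,600,4)])
for y in (-110,-140,-180): print(y,[(x,np.median(q[(abs(q[:,1]-y)<6)&(abs(q[:,0]-x)<2.5)][:,2]).round(1)) for x in range(560,620,4)])
goto(456.5,26,60,90)
```

```text
0 [(550, np.float64(0.8)), (554, np.float64(1.1)), (558, np.float64(1.0)), (562, np.float64(0.7)), (566, np.float64(1.0)), (570, np.float64(0.7)), (574, np.float64(1.6)), (578, np.float64(1.7)), (582, np.float64(1.4)), (586, np.float64(1.6)), (590, np.float64(2.0)), (594, np.float64(1.6)), (598, np.float64(1.4))]
60 [(550, np.float64(0.8)), (554, np.float64(1.0)), (558, np.float64(0.9)), (562, np.float64(0.5)), (566, np.float64(0.6)), (570, np.float64(1.5)), (574, np.float64(1.6)), (578, np.float64(1.2)), (582, np.float64(1.7)), (586, np.float64(1.4)), (590, np.float64(1.9)), (594, np.float64(1.1)), (598, np.float64(1.6))]
110 [(550, np.float64(0.7)), (554, np.float64(0.6)), (558, np.float64(0.6)), (562, np.float64(1.1)), (566, np.float64(0.7)), (570, np.float64(1.4)), (574, np.float64(1.3)), (578, np.float64(1.4)), (582, np.float64(1.7)), (586, np.float64(1.7)), (590, np.float64(1.4)), (594, np.float64(1.3)), (598, np.float64(1.7))]
-110 [(560, np.float64(0.9)), (564, np.float64(0.6)), (568, np.float64(1.1)), (572, np.float64(6.5)), (576, np.float64(7.1)), (580, np.float64(25.4)), (
[... 442 characters left out ...]
596, np.float64(1.3)), (600, np.float64(1.0)), (604, np.float64(1.1)), (608, np.float64(1.1)), (612, np.float64(1.0)), (616, np.float64(0.6))]
-180 [(560, np.float64(1.3)), (564, np.float64(0.8)), (568, np.float64(1.0)), (572, np.float64(1.4)), (576, np.float64(6.9)), (580, np.float64(7.3)), (584, np.float64(24.5)), (588, np.float64(42.5)), (592, np.float64(nan)), (596, np.float64(nan)), (600, np.float64(0.8)), (604, np.float64(nan)), (608, np.float64(nan)), (612, np.float64(nan)), (616, np.float64(nan))]
t 7.25 pos [ 466.7 -109.3   67.7] rpy [-1.7999e+02 -1.0000e-02  9.0060e+01] F [0.8 0.2 0.6] open 20.0
  dp [135.3 -10.1   7.7] rv [-0.0002 -0.0002  0.0011] dist 135.9
  return _methods._mean(a, axis=axis, dtype=dtype,
  ret = ret.dtype.type(ret / rcount)
```

>>> step_arm(
  targets=[
    {"dp":[45,-3,0],"rotation":[0,0,0]},
    {"dp":[90,-7,0],"rotation":[0,0,0]},
    {"dp":[125,-10,0],"rotation":[0,0,0]},
    {"dp":[135,-10,0],"rotation":[0,0,0]},
    {"dp":[135,-10,0],"rotation":[0,0,0]},
  ],
)

```text
t: 7.75
eef_pos: [456.7, 26.2, 67.3]
tcp_rot: [180.0, -0.0, 90.2]
force: [0.2, 0.3, 0.0]
opening: 59.8
```

>>> step_arm(
  targets=[
    {"dp":[0,0,0],"rotation":[0,0,0]},
    {"dp":[0,0,0],"rotation":[0,0,0]},
  ],
)

```text
t: 7.95
eef_pos: [456.9, 24.1, 67.1]
tcp_rot: [-180.0, 0.0, 89.9]
force: [0.0, -0.0, -0.5]
opening: 75.8
```

Run:
```python
from h import *
goto(456.5,26,4,90)
im,d=ctrl.grab_frame("wrist"); cv2.imwrite("pics/wrist7.png",im); P=cloud(cam("wrist"),d)
goto(456.5,26,4,90)
```

```text
t 7.95 pos [456.9  24.1  67.1] rpy [-1.7999e+02  1.0000e-02  8.9950e+01] F [ 0.  -0.  -0.5] open 75.8
  dp [ 2.  -0.4 63.1] rv [-0.0001  0.0002 -0.0009] dist 63.1
t 8.0 pos [456.9  24.   67.1] rpy [-1.7999e+02  1.0000e-02  8.9930e+01] F [0.5 0.6 0.8] open 79.9
  dp [ 2.  -0.4 63.1] rv [-0.0002  0.0001 -0.0013] dist 63.1
```

View pics/wrist7.png

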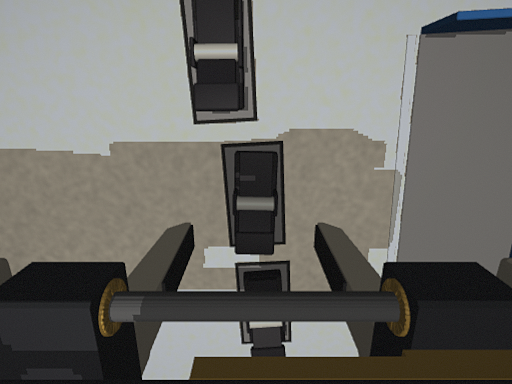

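The fingers straddle the middle clip (246,195), so I'm lowering and gripping its base lightly across the long sides.

>>> step_arm(
  targets=[
    {"dp":[2,0,30],"rotation":[0,0,0]},
    {"dp":[2,0,55],"rotation":[0,0,0]},
    {"dp":[2,0,62],"rotation":[0,0,0]},
    {"dp":[2,0,62],"rotation":[0,0,0]},
  ],
)

```text
t: 8.4
eef_pos: [456.3, 26.4, 4.5]
tcp_rot: [-179.9, 0.0, 89.9]
force: [-0.6, 0.4, 0.3]
opening: 93.3
```

>>> step_arm(
  targets=[
    {"dp":[0,0,0],"rotation":[0,0,0]},
    {"dp":[0,0,0],"rotation":[0,0,0]},
    {"dp":[0,0,0],"rotation":[0,0,0]},
    {"dp":[0,0,0],"rotation":[0,0,0]},
    {"dp":[0,0,0],"rotation":[0,0,0]},
  ],
  gripper=0.4,
  squeeze=5,
)

```text
t: 8.9
eef_pos: [456.9, 27.0, 5.4]
tcp_rot: [180.0, 0.0, 90.0]
force: [-0.2, -0.3, -0.1]
opening: 57.3
```

>>> step_arm(
  targets=[
    {"dp":[0,0,0],"rotation":[0,0,0]},
    {"dp":[0,0,0],"rotation":[0,0,0]},
    {"dp":[0,0,0],"rotation":[0,0,0]},
  ],
)

```text
t: 9.2
eef_pos: [456.8, 27.0, 5.1]
tcp_rot: [-180.0, 0.0, 90.0]
force: [-0.0, 1.0, -0.6]
opening: 34.1
```

Run:
```python
from h import *
goto(635,-7,4,90)
```

```text
t 9.2 pos [456.8  27.    5.1] rpy [-180.    0.   90.] F [-0.   1.  -0.6] open 34.1
  dp [-34.  178.2   1.1] rv [-0.      0.      0.0001] dist 181.4
```

>>> step_arm(
  targets=[
    {"dp":[-2,10,0],"rotation":[0,0,0]},
    {"dp":[-6,30,0],"rotation":[0,0,-0.01]},
    {"dp":[-10,52,0],"rotation":[0,0,-0.02]},
    {"dp":[-14,74,0],"rotation":[0,0,-0.03]},
    {"dp":[-18,96,0],"rotation":[0,0,-0.04]},
  ],
)

```text
t: 9.7
eef_pos: [554.2, 8.6, 4.9]
tcp_rot: [-180.0, -0.0, 92.3]
force: [-5.4, 0.3, 7.5]
opening: 33.7
```

Run:
```python
from h import *
goto(635,-7,4,92)
im,d=ctrl.grab_frame("wrist"); cv2.imwrite("pics/wrist8.png",im)
goto(635,-7,4,92)
```

```text
t 9.7 pos [554.2   8.6   4.9] rpy [-179.99   -0.     92.31] F [-5.4  0.3  7.5] open 33.7
  dp [-18.9  80.1   0.9] rv [-0.0001 -0.      0.0054] dist 82.3
t 9.75 pos [556.6   8.1   5.2] rpy [1.7992e+02 1.0000e-02 9.2340e+01] F [-1.4 -0.7 -1.1] open 33.7
  dp [-18.3  77.7   1.3] rv [0.0014 0.0002 0.0059] dist 79.8
```

View pics/wrist8.png

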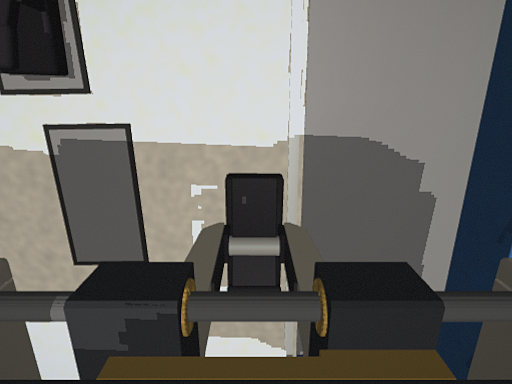

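The clip is held between the fingers at (254,230) and is approaching the mouth line at about column 297. Continuing the slide.

>>> step_arm(
  targets=[
    {"dp":[-4,18,0],"rotation":[0,0,0]},
    {"dp":[-9,38,0],"rotation":[0,0,0]},
    {"dp":[-14,58,0],"rotation":[0,0,0]},
    {"dp":[-18,74,0],"rotation":[0,0,0]},
    {"dp":[-18,78,0],"rotation":[0,0,0]},
  ],
)

```text
t: 10.25
eef_pos: [632.6, -6.3, 4.7]
tcp_rot: [-180.0, 0.0, 92.3]
force: [-4.4, -1.2, 7.9]
opening: 34.0
```

Run:
```python
from h import *
goto(635,-7,4,92)
im,d=ctrl.grab_frame("wrist"); cv2.imwrite("pics/wrist9.png",im)
goto(635,-7,4,92)
```

```text
t 10.25 pos [632.6  -6.3   4.7] rpy [-179.99    0.     92.26] F [-4.4 -1.2  7.9] open 34.0
  dp [-0.8  2.4  0.7] rv [-0.0002  0.0001  0.0046] dist 2.6
t 10.3 pos [632.2  -6.1   4.7] rpy [-179.98    0.     92.27] F [ 0.2  0.3 -1.1] open 34.1
  dp [-1.   2.8  0.7] rv [-0.0004  0.      0.0047] dist 3.0
```

View pics/wrist9.png

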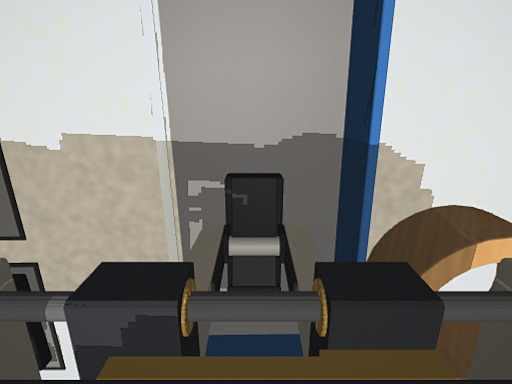

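The clip is inside the pen, about midway between the mouth and the back wall. Releasing it and lifting.

>>> step_arm(
  targets=[
    {"dp":[0,0,0],"rotation":[0,0,0]},
    {"dp":[0,0,0],"rotation":[0,0,0]},
    {"dp":[0,0,0],"rotation":[0,0,0]},
    {"dp":[0,0,0],"rotation":[0,0,0]},
  ],
  gripper=-0.1,
)

```text
t: 10.7
eef_pos: [631.1, -5.8, 5.3]
tcp_rot: [180.0, 0.0, 92.3]
force: [0.8, -0.1, 0.1]
opening: 50.8
```

>>> step_arm(
  targets=[
    {"dp":[0,0,-15],"rotation":[0,0,0]},
    {"dp":[0,0,-45],"rotation":[0,0,0]},
    {"dp":[0,0,-75],"rotation":[0,0,0]},
    {"dp":[0,0,-80],"rotation":[0,0,0]},
  ],
)

```text
t: 11.1
eef_pos: [633.0, -6.0, 90.5]
tcp_rot: [179.7, 0.0, 92.3]
force: [0.3, -0.2, -0.7]
opening: 50.8
```

Run:
```python
from h import *
goto(431.3,133,75,90)
im,d=ctrl.grab_frame("wrist"); cv2.imwrite("pics/wrist10.png",im)
goto(431.3,133,75,90)
```

```text
t 11.1 pos [633.   -6.   90.5] rpy [1.7966e+02 3.0000e-02 9.2290e+01] F [ 0.3 -0.2 -0.7] open 50.8
  dp [ 146.9 -196.1   14.2] rv [0.0059 0.0004 0.04  ] dist 245.5
t 11.15 pos [632.7  -6.   89.2] rpy [1.7972e+02 2.0000e-02 9.2290e+01] F [-0.1  0.1  1.2] open 51.1
  dp [ 146.9 -195.8   13.2] rv [0.0049 0.0003 0.04  ] dist 245.1
```

View pics/wrist10.png

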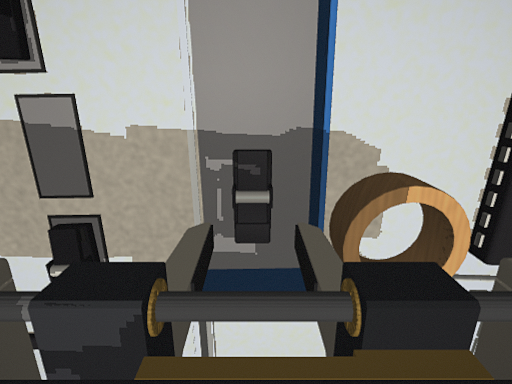

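The middle clip sits flat in the pen at (252,195), and the right clip is still on its spot. Now for the left clip.

>>> step_arm(
  targets=[
    {"dp":[25,-34,0],"rotation":[0,0,0.01]},
    {"dp":[54,-72,2],"rotation":[0,0,0.02]},
    {"dp":[83,-111,4],"rotation":[0,0,0.03]},
    {"dp":[112,-149,8],"rotation":[0,0,0.04]},
    {"dp":[138,-184,12],"rotation":[0,0,0.04]},
  ],
  gripper=-0.5,
)

```text
t: 11.65
eef_pos: [440.0, 125.3, 72.4]
tcp_rot: [-180.0, 0.0, 90.0]
force: [0.7, 1.8, 0.5]
opening: 69.5
```

Run:
```python
from h import *
goto(431.3,133.2,70,90)
```

```text
t 11.65 pos [440.  125.3  72.4] rpy [-179.97    0.     89.97] F [0.7 1.8 0.5] open 69.5
  dp [ 7.9 -8.7  2.4] rv [-0.0006  0.     -0.0006] dist 12.0
```

>>> step_arm(
  targets=[
    {"dp":[8,-11,0],"rotation":[0,0,0]},
    {"dp":[8,-11,0],"rotation":[0,0,0]},
    {"dp":[8,-11,0],"rotation":[0,0,0]},
  ],
)

```text
t: 11.95
eef_pos: [431.7, 132.4, 73.4]
tcp_rot: [180.0, 0.0, 90.0]
force: [1.0, -0.2, 0.5]
opening: 70.0
```

Run:
```python
from h import *
goto(431.3,133.2,5,90)
im,d=ctrl.grab_frame("wrist"); cv2.imwrite("pics/wrist11.png",im)
goto(431.3,133.2,5,90)
```

```text
t 11.95 pos [431.7 132.4  73.4] rpy [1.7996e+02 1.0000e-02 9.0020e+01] F [ 1.  -0.2  0.5] open 70.0
  dp [ 0.8 -0.5 68.4] rv [0.0007 0.0001 0.0004] dist 68.4
t 12.0 pos [431.9 132.2  73.3] rpy [1.7998e+02 1.0000e-02 8.9980e+01] F [ 0.4 -0.2  0.4] open 69.7
  dp [ 1.1 -0.6 68.3] rv [ 0.0003  0.0001 -0.0003] dist 68.3
```

View pics/wrist11.png

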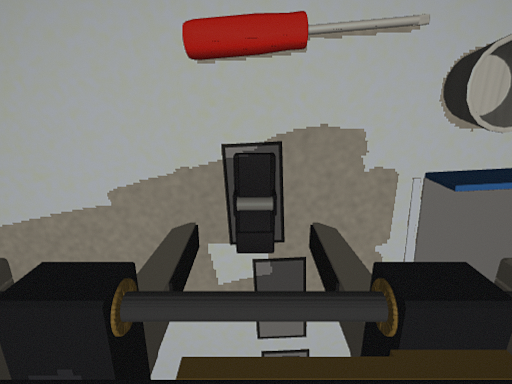

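The fingers straddle the left clip at (252,195). The driver is clear at (250,35). Lowering and gripping.

>>> step_arm(
  targets=[
    {"dp":[1,0,30],"rotation":[0,0,0]},
    {"dp":[1,0,58],"rotation":[0,0,0]},
    {"dp":[1,0,68],"rotation":[0,0,0]},
    {"dp":[1,0,68],"rotation":[0,0,0]},
  ],
)

```text
t: 12.4
eef_pos: [430.9, 132.9, 3.9]
tcp_rot: [-179.8, 0.0, 89.9]
force: [-0.7, -0.1, -0.9]
opening: 69.8
```

>>> step_arm(
  targets=[
    {"dp":[0,0,0],"rotation":[0,0,0]},
    {"dp":[0,0,0],"rotation":[0,0,0]},
    {"dp":[0,0,0],"rotation":[0,0,0]},
    {"dp":[0,0,0],"rotation":[0,0,0]},
    {"dp":[0,0,0],"rotation":[0,0,0]},
  ],
  gripper=0.4,
  squeeze=5,
)

```text
t: 12.9
eef_pos: [431.3, 133.7, 5.5]
tcp_rot: [180.0, -0.0, 90.0]
force: [1.0, -0.0, 1.0]
opening: 34.6
```

Run:
```python
from h import *
goto(630,95,5,92.5)
```

```text
t 12.9 pos [431.3 133.7   5.5] rpy [ 1.7996e+02 -1.0000e-02  9.0000e+01] F [ 1. -0.  1.] open 34.6
  dp [-38.7 198.7   0.6] rv [ 0.0007 -0.0001 -0.0436] dist 202.5
```

>>> step_arm(
  targets=[
    {"dp":[-4,12,0],"rotation":[0,0,0]},
    {"dp":[-12,32,0],"rotation":[0,0,-0.01]},
    {"dp":[-21,54,0],"rotation":[0,0,-0.02]},
    {"dp":[-30,76,0],"rotation":[0,0,-0.03]},
    {"dp":[-38,98,0],"rotation":[0,0,-0.04]},
  ],
)

```text
t: 13.4
eef_pos: [530.3, 95.1, 5.3]
tcp_rot: [-180.0, -0.0, 92.3]
force: [-5.2, 2.2, 8.2]
opening: 33.9
```

Run:
```python
from h import *
goto(630,95,5,92.5)
im,d=ctrl.grab_frame("wrist"); cv2.imwrite("pics/wrist12.png",im)
goto(630,95,5,92.5)
```

```text
t 13.4 pos [530.3  95.1   5.3] rpy [-1.800e+02 -2.000e-02  9.231e+01] F [-5.2  2.2  8.2] open 33.9
  dp [-4.1 99.6  0.3] rv [-0.0001 -0.0003 -0.0033] dist 99.7
t 13.45 pos [532.8  94.2   5.5] rpy [1.7991e+02 1.0000e-02 9.2320e+01] F [-1.2 -1.2 -0.3] open 34.1
  dp [-3.1 97.1  0.7] rv [ 0.0016  0.0002 -0.0031] dist 97.2
```

View pics/wrist12.png

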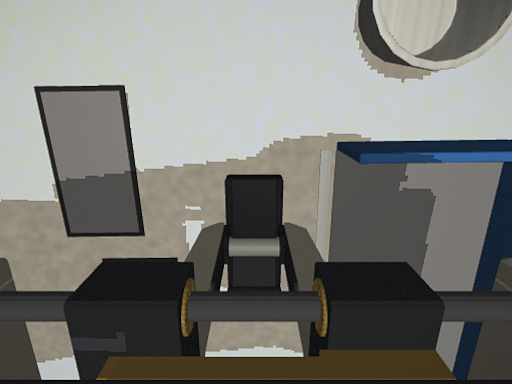

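>>> step_arm(
  targets=[
    {"dp":[-1,18,0],"rotation":[0,0,0]},
    {"dp":[-2,38,0],"rotation":[0,0,0]},
    {"dp":[-3,60,0],"rotation":[0,0,0]},
    {"dp":[-3,82,0],"rotation":[0,0,0]},
    {"dp":[-3,96,0],"rotation":[0,0,0]},
  ],
)

```text
t: 13.95
eef_pos: [626.3, 96.4, 4.9]
tcp_rot: [-180.0, 0.0, 92.3]
force: [-5.4, 0.4, 7.2]
opening: 34.1
```

>>> step_arm(
  targets=[
    {"dp":[0,0,0],"rotation":[0,0,0]},
    {"dp":[0,0,0],"rotation":[0,0,0]},
    {"dp":[0,0,0],"rotation":[0,0,0]},
    {"dp":[0,0,0],"rotation":[0,0,0]},
  ],
  gripper=-0.1,
)

```text
t: 14.35
eef_pos: [624.6, 96.5, 5.2]
tcp_rot: [180.0, 0.0, 92.3]
force: [-0.4, -0.2, 0.2]
opening: 50.8
```

>>> step_arm(
  targets=[
    {"dp":[0,0,-15],"rotation":[0,0,0]},
    {"dp":[0,0,-45],"rotation":[0,0,0]},
    {"dp":[0,0,-85],"rotation":[0,0,0]},
    {"dp":[0,0,-100],"rotation":[0,0,0]},
  ],
)

```text
t: 14.75
eef_pos: [626.3, 96.6, 110.7]
tcp_rot: [179.7, -0.0, 92.3]
force: [0.3, -0.4, 0.3]
opening: 51.1
```

Run:
```python
from h import *
im,d=ctrl.grab_frame("wrist"); cv2.imwrite("pics/wrist13.png",im)
goto(575,-345,100,90)
```

```text
t 14.8 pos [626.7  96.7 111.6] rpy [ 1.7961e+02 -3.0000e-02  9.2300e+01] F [-0.1  0.5  2.3] open 50.8
  dp [-439.3  -69.4   10.9] rv [ 0.0068 -0.0007  0.0401] dist 444.8
```

View pics/wrist13.png

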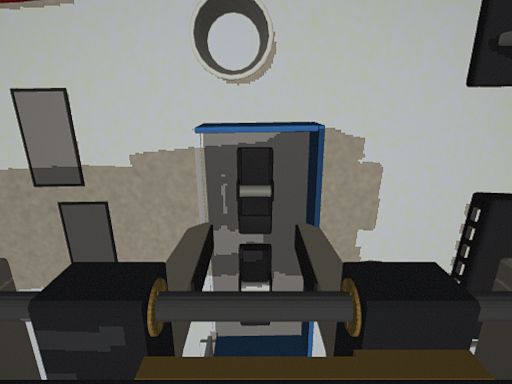

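Both weak clips are flat inside the pen, at (255,190) and (255,282). The pot and driver are untouched. Next is the gate tab.

>>> step_arm(
  targets=[
    {"dp":[-35,-5,0],"rotation":[0,0,0.01]},
    {"dp":[-80,-12,0],"rotation":[0,0,0.02]},
    {"dp":[-125,-19,0],"rotation":[0,0,0.03]},
    {"dp":[-170,-26,0],"rotation":[0,0,0.04]},
    {"dp":[-215,-33,0],"rotation":[0,0,0.04]},
  ],
  gripper=1,
  squeeze=20,
)

```text
t: 15.3
eef_pos: [599.9, -121.3, 105.0]
tcp_rot: [-180.0, -0.0, 90.0]
force: [1.0, 0.1, -0.0]
opening: 15.7
```

Run:
```python
from h import *
goto(580,-368,100,90)
im,d=ctrl.grab_frame("wrist"); cv2.imwrite("pics/wrist14.png",im)
goto(580,-368,100,90)
```

```text
t 15.3 pos [ 599.9 -121.3  105. ] rpy [-179.99   -0.     89.99] F [ 1.   0.1 -0. ] open 15.7
  dp [-246.7  -19.9    5. ] rv [-0.0002 -0.     -0.0001] dist 247.6
t 15.35 pos [ 599.2 -126.7  104.9] rpy [-1.7997e+02  1.2000e-01  8.9870e+01] F [-0.5 -4.2 -0.5] open 12.1
  dp [-241.3  -18.6    5.4] rv [-0.0006  0.002  -0.0023] dist 242.1
```

View pics/wrist14.png

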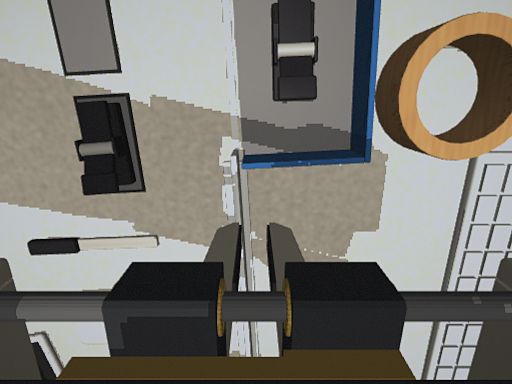

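>>> step_arm(
  targets=[
    {"dp":[-45,-4,0],"rotation":[0,0,0]},
    {"dp":[-90,-7,0],"rotation":[0,0,0]},
    {"dp":[-135,-11,0],"rotation":[0,0,0]},
    {"dp":[-180,-15,0],"rotation":[0,0,0]},
    {"dp":[-220,-18,0],"rotation":[0,0,0]},
  ],
)

```text
t: 15.85
eef_pos: [582.0, -341.6, 104.9]
tcp_rot: [-180.0, -0.0, 90.0]
force: [0.3, 0.3, 0.7]
opening: 0.5
```

>>> step_arm(
  targets=[
    {"dp":[-23,-1,0],"rotation":[0,0,0]},
    {"dp":[-23,-1,0],"rotation":[0,0,0]},
    {"dp":[-23,-1,0],"rotation":[0,0,0]},
  ],
)

```text
t: 16.15
eef_pos: [581.7, -362.2, 104.7]
tcp_rot: [-180.0, -0.0, 90.0]
force: [-0.9, -0.3, -0.5]
opening: 0.3
```

Run:
```python
from h import *
goto(580,-368,18,90)
im,d=ctrl.grab_frame("wrist"); cv2.imwrite("pics/wrist15.png",im)
P=cloud(cam("wrist"),d); q=P.reshape(-1,3); q=q[(abs(q[:,2]-55)<6)&(abs(q[:,0]-583)<40)&(abs(q[:,1]+330)<40)]
print(len(q),cv2.minAreaRect(q[:,:2].astype(np.float32)) if len(q) else 0)
goto(580,-368,18,90)
```

```text
t 16.15 pos [ 581.7 -362.2  104.7] rpy [-1.7997e+02 -4.0000e-02  8.9980e+01] F [-0.9 -0.3 -0.5] open 0.3
  dp [-5.9 -1.6 86.7] rv [-0.0005 -0.0007 -0.0004] dist 86.9
741 ((583.6363525390625, -329.97735595703125), (29.53749656677246, 14.516294479370117), 3.1512300968170166)
t 16.2 pos [ 581.9 -361.6  104.9] rpy [-1.7998e+02 -4.0000e-02  9.0030e+01] F [-0.4  0.3 -0. ] open 0.2
  dp [-6.4 -1.9 86.9] rv [-0.0003 -0.0006  0.0005] dist 87.1
```

View pics/wrist15.png

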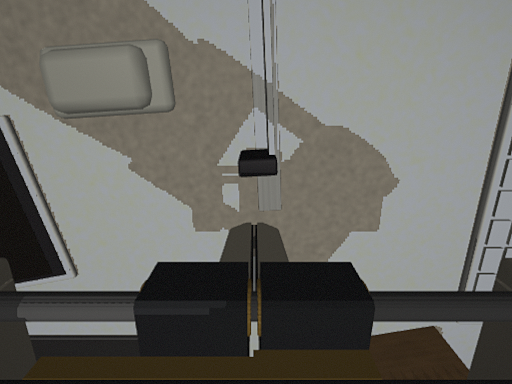

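The tab is at (583.6, −330.0) with its near face at y ≈ −337. The fingers are clear of it, so I'm descending behind it.

>>> step_arm(
  targets=[
    {"dp":[0,0,35],"rotation":[0,0,-0.02]},
    {"dp":[0,0,70],"rotation":[0,0,-0.05]},
    {"dp":[0,0,86],"rotation":[0,0,-0.052]},
    {"dp":[0,0,86],"rotation":[0,0,-0.052]},
    {"dp":[0,0,86],"rotation":[0,0,-0.052]},
  ],
)

```text
t: 16.7
eef_pos: [582.4, -362.4, 20.5]
tcp_rot: [179.9, 0.0, 93.0]
force: [0.2, 0.4, 0.9]
opening: 0.0
```

>>> step_arm(
  targets=[
    {"dp":[8,0,0],"rotation":[0,0,0]},
    {"dp":[14,0,0],"rotation":[0,0,0]},
    {"dp":[22,0,0],"rotation":[0,0,0]},
    {"dp":[34,0,0],"rotation":[0,0,0]},
    {"dp":[48,0,0],"rotation":[0,0,0]},
  ],
)

```text
t: 17.2
eef_pos: [579.3, -313.9, 19.5]
tcp_rot: [180.0, 0.0, 93.0]
force: [0.9, -1.4, 1.7]
opening: 0.6
```

Run:
```python
from h import *
goto(571,-112,18,93)
im,d=ctrl.grab_frame("wrist"); cv2.imwrite("pics/wrist16.png",im)
goto(571,-112,18,93)
```

```text
t 17.2 pos [ 579.3 -313.9   19.5] rpy [1.7998e+02 2.0000e-02 9.2960e+01] F [ 0.9 -1.4  1.7] open 0.6
  dp [202.1   2.2   1.4] rv [ 0.0004  0.0004 -0.0006] dist 202.1
t 17.25 pos [ 579.2 -311.9   19.3] rpy [ 1.7999e+02 -4.0000e-02  9.3010e+01] F [ 0.5  2.1 -0.7] open 0.8
  dp [200.1   2.3   1.4] rv [ 0.0001 -0.0007  0.0003] dist 200.1
```

View pics/wrist16.png

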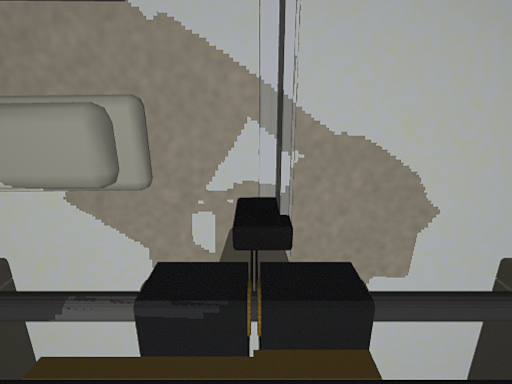

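>>> step_arm(
  targets=[
    {"dp":[16,0,0],"rotation":[0,0,0]},
    {"dp":[36,0,0],"rotation":[0,0,0]},
    {"dp":[56,0,0],"rotation":[0,0,0]},
    {"dp":[76,0,0],"rotation":[0,0,0]},
    {"dp":[96,0,0],"rotation":[0,0,0]},
  ],
)

```text
t: 17.75
eef_pos: [574.0, -216.9, 19.1]
tcp_rot: [-180.0, -0.0, 93.0]
force: [0.9, -0.9, 0.6]
opening: 0.2
```

>>> step_arm(
  targets=[
    {"dp":[20,0,0],"rotation":[0,0,0]},
    {"dp":[40,0,0],"rotation":[0,0,0]},
    {"dp":[58,0,0],"rotation":[0,0,0]},
    {"dp":[72,0,0],"rotation":[0,0,0]},
    {"dp":[82,0,0],"rotation":[0,0,0]},
  ],
)

```text
t: 18.25
eef_pos: [569.8, -135.6, 19.0]
tcp_rot: [-180.0, -0.0, 93.0]
force: [-1.1, -1.3, 0.4]
opening: 0.3
```

Run:
```python
from h import *
goto(571,-112,18,93)
im,d=ctrl.grab_frame("wrist"); cv2.imwrite("pics/wrist17.png",im)
goto(571,-112,18,93)
```

```text
t 18.25 pos [ 569.8 -135.6   19. ] rpy [-179.99   -0.     93.01] F [-1.1 -1.3  0.4] open 0.3
  dp [23.5  2.4  1. ] rv [-0.0003 -0.0001  0.0003] dist 23.7
t 18.3 pos [ 569.8 -134.8   19. ] rpy [-1.7999e+02 -3.0000e-02  9.3020e+01] F [ 1.2  1.3 -0.2] open 0.6
  dp [22.8  2.4  1. ] rv [-0.0002 -0.0006  0.0004] dist 22.9
```

View pics/wrist17.png

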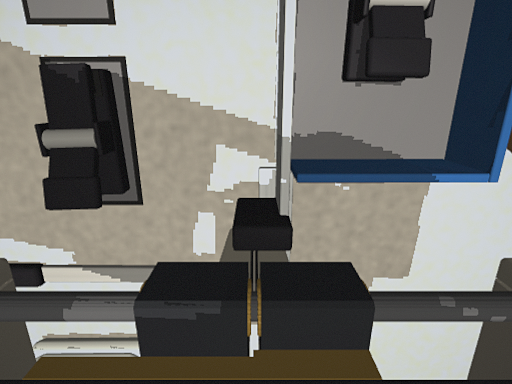

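>>> step_arm(
  targets=[
    {"dp":[8,0,0],"rotation":[0,0,0]},
    {"dp":[15,0,0],"rotation":[0,0,0]},
    {"dp":[19,0,0],"rotation":[0,0,0]},
    {"dp":[22,0,0],"rotation":[0,0,0]},
  ],
)

```text
t: 18.7
eef_pos: [568.8, -114.9, 19.1]
tcp_rot: [-180.0, 0.0, 93.0]
force: [0.4, -1.5, 0.4]
opening: -0.1
```

>>> step_arm(
  targets=[
    {"dp":[1.5,0,0],"rotation":[0,0,0]},
    {"dp":[3,0,0],"rotation":[0,0,0]},
  ],
)

```text
t: 18.9
eef_pos: [568.7, -112.1, 19.1]
tcp_rot: [180.0, 0.0, 93.0]
force: [-0.2, -1.0, 0.4]
opening: 0.7
```

>>> step_arm(
  targets=[
    {"dp":[1.5,0,0],"rotation":[0,0,0]},
    {"dp":[3,0,0],"rotation":[0,0,0]},
    {"dp":[3,0,0],"rotation":[0,0,0]},
  ],
)

```text
t: 19.2
eef_pos: [568.7, -111.2, 19.2]
tcp_rot: [180.0, 0.2, 93.0]
force: [1.1, -20.4, -3.7]
opening: 0.7
```

The gate hit its stop: −20 N at y ≈ −111, against −111 predicted. Backing off gently and checking.

>>> step_arm(
  targets=[
    {"dp":[-3,0,0],"rotation":[0,0,0]},
    {"dp":[-10,0,0],"rotation":[0,0,0]},
    {"dp":[-22,0,0],"rotation":[0,0,0]},
    {"dp":[-25,0,-35],"rotation":[0,0,0]},
    {"dp":[-25,0,-80],"rotation":[0,0,0]},
  ],
)

```text
t: 19.7
eef_pos: [568.7, -134.8, 98.0]
tcp_rot: [-179.8, -0.1, 92.9]
force: [0.8, -0.6, 0.5]
opening: 0.5
```

>>> step_arm(
  targets=[
    {"dp":[0,0,-40],"rotation":[0,0,0]},
    {"dp":[0,0,-90],"rotation":[0,0,0]},
    {"dp":[0,0,-140],"rotation":[0,0,0]},
    {"dp":[0,0,-165],"rotation":[0,0,0]},
    {"dp":[0,0,-165],"rotation":[0,0,0]},
  ],
)

```text
t: 20.2
eef_pos: [570.8, -134.9, 268.8]
tcp_rot: [179.7, 0.1, 93.0]
force: [0.3, 0.4, -0.4]
opening: 0.5
```

Run:
```python
from h import *
goto(571,-112,18,93)
im,d=ctrl.grab_frame("wrist"); cv2.imwrite("pics/wrist18.png",im)
P=cloud(cam("wrist"),d); q=P.reshape(-1,3)
t=q[(q[:,2]>49)&(q[:,2]<63)&(abs(q[:,0]-571)<40)&(abs(q[:,1]+95)<40)]
print("tab",len(t),cv2.minAreaRect(t[:,:2].astype(np.float32)) if len(t) else 0)
for n,(x0,x1,y0,y1) in dict(left=(605,660,50,145),mid=(605,660,-60,40),right=(435,495,-130,-35)).items():
    k=(q[:,0]>x0)&(q[:,0]<x1)&(q[:,1]>y0)&(q[:,1]<y1)&(q[:,2]>7)&(q[:,2]<45); b=q[k]
    r=cv2.minAreaRect(b[:,:2].astype(np.float32)); print(n,np.round(r[0],1),np.round(r[1],1),round(r[2],1),"z98",np.percentile(b[:,2],98).round(1))
im,d=ctrl.grab_frame("scene"); cv2.imwrite("pics/scene18.png",cv2.resize(im[120:280,40:340],None,fx=2.6,fy=2.6,interpolation=cv2.INTER_CUBIC))
```

```text
t 20.2 pos [ 570.8 -134.9  268.8] rpy [1.7967e+02 1.0000e-01 9.2970e+01] F [ 0.3  0.4 -0.4] open 0.5
  dp [ 2.330e+01 -1.000e-01  2.507e+02] rv [ 0.0058  0.0018 -0.0005] dist 251.8
tab 252 ((569.8939819335938, -95.56739807128906), (28.547351837158203, 12.99854564666748), 2.957521677017212)
left [626.5  64.1] [ 8.7 33.6] 87.0 z98 36.9
mid [629.6  -2.6] [34.4 75.9] 2.2 z98 36.4
right [465.  -79.2] [34.2 75.5] 5.4 z98 37.0
```

View pics/wrist18.png

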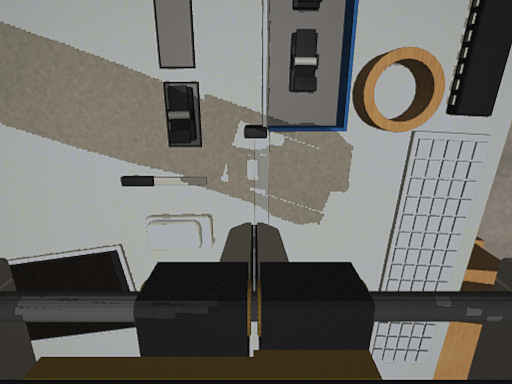

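View pics/scene18.png

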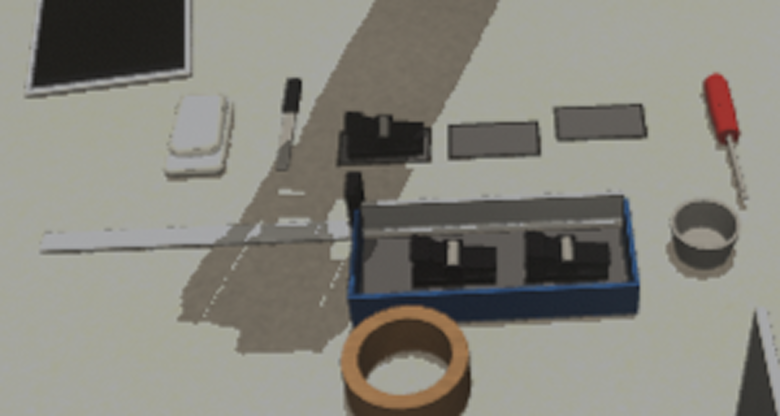

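The tab is at (570, −95.6), at its stop, and the gate covers the mouth. Both weak clips lie flat inside the pen. The right clip is on its patch, and the other things are where they were in the first scene picture. Handing in.

Run:
```python
from h import *
print(ctrl.close_job(), ctrl.sense()["t"])
```

```text
the job is handed in; nothing more can be done
the job is handed in; nothing more can be done
```

I tested all three clips: the left and middle springs are weak and the right one is firm. The left and middle clips are now in the pen, the gate is shut, and I handed the job in at about 20 s.

- **Tests:** The left and middle clips took about 5 to 6 N near full travel. The right took about 10 N partway down and 17 N near full travel. The wrist camera's depth picture showed the jaws rise about 12 mm on each press, and each handle came back up on release.
- **Moving the clips:** I slid each weak clip in at bench height with a light two-finger grip on its long sides instead of a one-sided push. The last wrist and scene pictures show both flat on their bases inside the pen. The closing depth measurement covered only part of the left clip.
- **Gate:** I pushed the tab until it met its stop at about 20 N. After I backed off, it measured (570, −95.6) mm, against about (571, −96) mm predicted from the pen's position.
- **Right clip and the rest of the bench:** The right clip is still on its patch. The pot, pry bar, mouse, tape and driver look unmoved in the last scene picture, which I checked by eye only.
- **Disagreements:** The scene camera read about 4 to 5 mm off the wrist camera in x and y. I worked from the wrist camera because it agreed with the fingertip positions. The last wrist reading put the right clip about 3 mm from where it started. I take that as measurement bias, because the middle clip read about 3 mm off its release point in the same picture.

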